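Lock a pulled battery away in the steel battery box

ROBOT

A 6-joint arm with a two-finger parallel gripper is mounted at the origin on the work surface. World frame = base frame: x ahead of the robot, y to its left, z up, the work surface at z = 0. Lengths are in mm, angles in degrees, forces in N, time in s.
With the tool pointing down it reaches from about 300 to 850 mm from the base axis. Payload 4.2 kg.
Tool frame: the origin (TCP) lies between the finger pads; the fingertips stand 25 mm ahead of it and the grasp point (between the pads) lies 6 mm ahead of it; x points along the fingers, y is the direction in which the jaws open and shut, and the axes are right-handed (so a half turn about x gives the same grasp; the last joint's range is limited). The gripper opens to 91 mm and grips with 3 to 60 N. Pads are 32 mm wide; open, the fingers measure 118 mm over their backs; the gripper's body (76 mm by 178 mm) begins 60 mm behind the grasp point.
Start: joints at [62.968, 18.312, 89.639, -0, 72.044, -1.146], TCP at [251.04, 517.319, 238.976] pointing down, gripper open.
Joint ranges: [-177.97, 177.97], [-48.28, 115.42], [12.27, 149.76], [-77.06, 257.06], [2.81, 150.46], [-146.56, 146.56]. Speed limits (degrees/s): [147.25, 147.25, 180, 180, 180, 180].

INTERFACE

Orientations are given as [roll, pitch, yaw] about the fixed x, y, z axes, in that order (R = Rz(yaw) Ry(pitch) Rx(roll)).
In Python, from workcell import env gives the robot as it stands.
- The arm moves only by the tool jog_arm, never from a script. Its argument "plan" is one flat list of numbers, 4 for each row, row after row: the shift along the tool's x, y, z in cm, then the turn about the tool's x in units of 6 degrees (1.0 is 6 degrees). In form: [tx, ty, tz, turn, tx, ty, tz, turn, ...]. A call has 1 to 12 rows; each row shifts and turns the commanded pose from where the row before left it, along the tool's axes as they then stand; what a row does not reach is not made up. A row lasts 1/12 s, in which the tool goes at most 41.7 mm and 7.16 degrees, less where a joint would pass 70% of its speed; a pose out of reach is approached as far as the arm can. A call with a gripper value outside its range is refused whole. "claw" is the finger opening in cm, from 0 to 9.12, set as the call begins (left out, the last holds). The fingers move at their own pace and stop on an object; "newtons" is the grip in N (left out, the last holds). Time passes only in rows, so rows that do not move let the fingers close. It gives the time, the measured TCP pose, the force and the opening at its end, in the units of the state.
- env.state(): the state, without advancing time (a new reading comes with each control period).
- env.grab_frame(name): name is "scene" or "top" or "wrist"; returns the picture (400x640x3 uint8, red, green, blue); there is no depth.
- env.calibration(name): a dict with "vertical_fov" (degrees; the focal length in pixels is half the picture's height over the tangent of half this angle, whatever the lens; pixels are square), "cx", "cy" (the principal point, pixels), "origin" and "orientation" of the camera in the world; the wrist camera has in their place "T_tool_cam" (4x4, takes a point from camera to tool coordinates, whose origin is the TCP and whose axes are the tool frame's). Camera axes: x right, y down, z forward; pixel columns grow to the right and rows downward; lengths in mm; the calibration is good to about 2 mm. A picture is of the moment at which its call begins: read the wrist's pose just before it. calibration takes no time and is no camera call.
- env.job_done(): hands the job in, once; it reports no verdict.
The state is a dict: "time_s": time; "qpos": joint angles; "qvel": joint speeds; "effort": joint torques, N m; "ee_pos": TCP position; "ee_rot": TCP orientation; "force": force on the tool from outside, world axes, zero at the start; "torque": the same for the moment, N m; "gripper_width": finger opening in mm.
Only numpy, scipy, OpenCV 4.12 (cv2) and the standard library are available. Lean on these libraries where they do the work, as an engineer would, in place of code of your own. Each camera call takes 0.05 s, during which the arm holds its last target.

TASK

The battery pack that came out of the opened handheld meter has to be locked away: lay it gently, flat, inside the steel battery box (do not drop it in), swing the box's lid fully shut, and then slide the bolt on the lid across until it is fully home in its keeper. Leave the other things on the bench where they are.

Things in the scene. Friction and masses are not known exactly. Their poses are not given: they have to be found in the camera images.
- pack: Battery pack, a dark hard-plastic block, 72 (x) x 42 (y) x 22 (z) mm, about 0.1 to 0.2 kg, loose, lying flat on the blue repair mat (mat top 3 mm above the bench). Plain grey panel on top, four small brass contact pads on its -x end. Origin at the centre of its underside, z up.
- box: Grey sheet-steel battery box, screwed to the bench. Walls 170 (x) x 190 (y) mm, screwed feet out to x = +-106, 75 mm high with the lid shut. Origin at the centre of its underside on the bench, z up. Inside: x -82 to +82, y -49 to +91 mm, floor 6 mm and rim 72 mm above the bench. Lid hinged along the +y wall; a fixed top rail (y -49 to -96 mm, top at z = 75 mm) along the -y side carries the keeper.
- lid (a joint): Lid angle, rad: 0 shut, 1.57 upright on the box's +y side, 2.2 leaning outward. Steel plate 3 mm thick, 174 (along the hinge) x 138 mm, 0.45 kg. Stiff friction hinges hold it wherever it is left, even nearly shut, so push it all the way down: 2 to 8 N at 100 mm from the hinge. No handle; push the plate. Bolt fittings take up the middle 34 mm of its width, the rest of its outer face is bare.
- lid_hinge (a point): Middle of the hinge axis: x = 0, y = +90, z = 72 mm in the box's frame; the axis runs along the box's x. These axes turn with the lid: -y from the hinge to the free edge, z out of the lid's outer face (its top when shut), which lies 3 mm above the axis.
- lid_edge (a point): Middle of the lid's free edge, on the outer face, 138 mm from the hinge axis; with the lid shut it is at y = -48, z = 75 mm in the box's frame, beside the fixed rail.
- bolt (a joint): Travel of the barrel bolt along the lid, m: 0 drawn back, 0.040 fully home against its stop. It slides away from the hinge, over the lid's free edge, towards the box's -y side. Friction about 2.5 N; it stays where it is left. The tip enters the keeper at 0.018 and is through it at 0.032. Run out before the lid is shut, it fouls the keeper.
- bolt_knob (a point): Centre of the bolt's knob, a 16 mm steel ball on a 7 mm stem; with the lid shut it is 32 mm above the lid's top (107 mm above the bench), at x = 0, y = 18 mm minus the bolt's travel in the box's frame. The guide straps before and behind the knob and the keeper rise at most 21 mm above the lid's top: what passes higher than that clears them.
- bolt_tip (a point): Centre of the front end of the bolt's rod (10 mm diameter), 60 mm ahead of the knob along the bolt.
- keeper (a point): Centre of the opening of the keeper, a steel staple on the fixed rail: opening 14 mm wide and 17 mm high, 14 mm deep along the bolt, at x = 0, y = -67, z = 85 mm in the box's frame. Box axes.
- meter: Bystander: opened handheld meter lying face down on the mat, dark plastic, 64 (x) x 130 (y) x 30 mm with a rod-like probe stub at its +y end, an empty battery bay in its back. Origin centre of underside.
- driver: Bystander: precision screwdriver, 150 mm long along x, 15 mm thick, lying at the back of the mat. Origin under its middle.
- tweezers: Bystander: steel tweezers, 130 mm long along x, 8 mm high, lying on the outer side of the mat. Origin under the middle.
- bottle: Bystander: small white bottle with an orange cap, 44 mm diameter, 88 mm tall, standing at the back. Origin at the centre of its underside.
- cutters: Bystander: side cutters, 140 mm long along x, 60 mm wide, 12 mm high, lying on the outer side of the mat. Origin under the middle.
- iron_tip: Bystander: spare soldering-iron tip, 62 mm long along x, 7 mm thick, lying on the mat between the box and the meter. Origin under the middle.
Things that resemble listed ones, but are neither listed nor needed, are in the scene too. What is shaped like the pack but orange is not meant.

How it is judged:
By the outcome, as a careful person would: the job done as asked, in the order asked, and still so for the second after the job is handed in, with the robot touching nothing.
It also fails if it takes over 61 s, if anything falls off the work surface, if the arm or the gripper's body presses on something with over 40 N, if the wrist force passes 120 N, or if a joint passes its speed limit or range.

## Working session

There is one attempt and no reset: what is moved stays moved. The work goes in short steps, Python scripts to look and compute and a tool call to move; the robot and the scene stay as the last step left them, time stands still between calls to the robot, and variables do not carry over. Pictures are saved under pics/ and viewed, and the job is handed in when it is done.

Besides the shell and the picture viewer there is one more tool, called after "Request:" by a JSON object that holds its "method" and its "body", one argument or row to a line. jog_arm: Moves the arm, as the interface text tells. Its arguments: {"type":"object","properties":{"plan":{"type":"array"},"claw":{"type":"number"},"newtons":{"type":"number"}},"required":["plan"]}

```bash
ls; mkdir -p pics
python3 - <<'E'
from workcell import env
import cv2
print(env.state())
for n in ("scene","top","wrist"):
    c=env.calibration(n); print(n,c)
    cv2.imwrite(f"pics/{n}0.png",env.grab_frame(n)[:,:,::-1])
E
```

```text
pics
{'time_s': 0.0, 'qpos': array([ 6.29698541e+01,  1.83516621e+01,  8.97058349e+01, -2.00026086e-04,
        7.20442090e+01, -1.14526216e+00]), 'qvel': array([ 0.02796094,  0.11881182,  0.04545992, -0.04188484,  0.09224987,
       -0.02778349]), 'effort': array([ 1.66854628e-03, -4.12458086e+01, -2.31974638e+01,  7.28187687e-02,
        4.52634471e-02, -1.35810883e-04]), 'ee_pos': array([250.81011385, 516.90549386, 238.12390644]), 'ee_rot': array([ -91.0381283 ,   89.89829379, -116.92295017]), 'force': array([-0.36990351,  0.22429231,  0.17286958]), 'torque': array([-0.01982419,  0.01550427,  0.03267559]), 'gripper_width': 91.27130923679611}
scene {'vertical_fov': 42.70011855458765, 'cx': 320.23644942578727, 'cy': 203.47004328848388, 'origin': array([1255.67551215, -733.00181249,  920.9723152 ]), 'orientation': array([-131.0248755 ,   -0.15109633,   50.66523666])}
top {'vertical_fov': 42.61195501461304, 'cx': 318.93988446183414, 'cy': 201.24921868753336, 'origin': array([ 299.87662524,  -87.46863445, 1218.10892854]), 'orientation': array([-169.03864192,   -0.51198292,  -89.24151267])}
wrist {'vertical_fov': 63.16906970888942, 'cx': 322.7635590804113, 'cy': 195.77903839940157, 'T_tool_cam': array([[ 8.54814202e-04, -2.68562145e-01,  9.63261981e-01,
        -1.45297535e+02],
       [ 9.99999442e-01,  8.26818679e-04, -6.56894531e-04,
        -1.27431346e+00],
       [-6.20025995e-04,  9.63262005e-01,  2.68562702e-01,
        -7.50495729e+01],
       [ 0.00000000e+00,  0.00000000e+00,  0.00000000e+00,
         1.00000000e+00]])}
```

View pics/scene0.png

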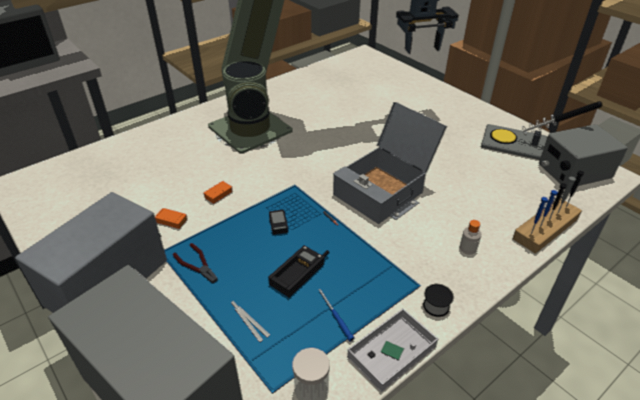

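View pics/top0.png

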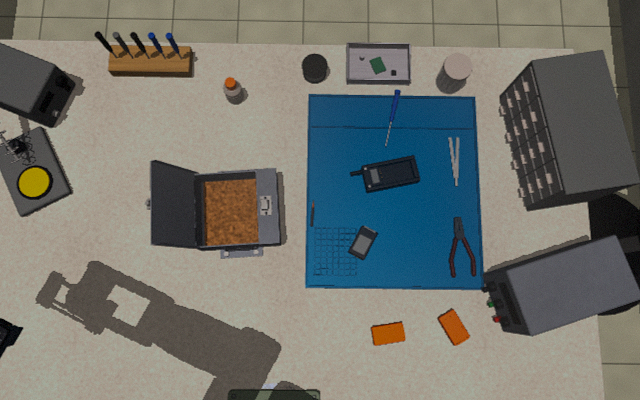

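View pics/wrist0.png

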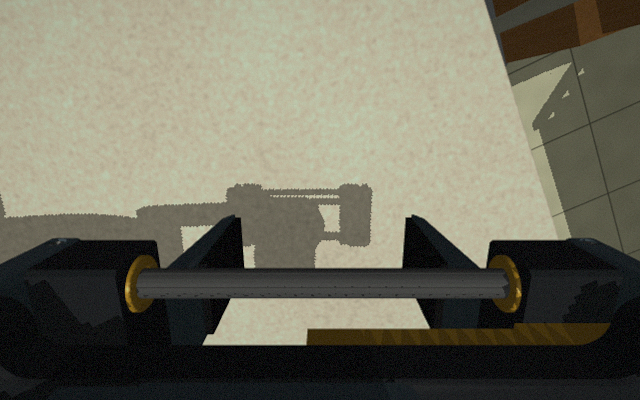

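Top picture: the dark block with the grey panel at (363,242) fits the pack. The orange blocks at (388,333) and (453,327) are excluded, and the dark meter with its probe is at (390,174). The box is at (237,208), with its lid open to the left (+y). I'll confirm with a crop and measure.

```bash
cat > h.py <<'E'
import numpy as np, cv2
from scipy.spatial.transform import Rotation as R
from workcell import env
def cam(n, st=None):
    c=env.calibration(n); f=200/np.tan(np.radians(c["vertical_fov"]/2))
    K=np.array([[f,0,c["cx"]],[0,f,c["cy"]],[0,0,1]])
    if n=="wrist":
        T=np.eye(4);T[:3,:3]=R.from_euler("xyz",st["ee_rot"],degrees=True).as_matrix();T[:3,3]=st["ee_pos"]
        T=T@c["T_tool_cam"]; return K,T[:3,:3],T[:3,3]
    return K,R.from_euler("xyz",c["orientation"],degrees=True).as_matrix(),np.array(c["origin"])
def ray(C,uv,z):
    K,Rm,o=C; d=Rm@np.linalg.solve(K,[uv[0],uv[1],1.]); return o+d*(z-o[2])/d[2]
def proj(C,p):
    K,Rm,o=C; q=K@(Rm.T@(np.asarray(p,float)-o)); return q[:2]/q[2]
E
python3 - <<'E'
from h import *
t=cv2.imread("pics/top0.png"); s=cv2.imread("pics/scene0.png")
a=cv2.resize(t[150:290,140:310],None,fx=4.5,fy=4,interpolation=cv2.INTER_CUBIC)
a=cv2.resize(t[150:275,145:295],None,fx=4.6,fy=4.6,interpolation=cv2.INTER_CUBIC)
cv2.imwrite("pics/boxtop.png",a)
b=cv2.resize(t[215:275,330:400],None,fx=6,fy=6,interpolation=cv2.INTER_CUBIC)
c=cv2.resize(s[195:240,255:305],None,fx=8,fy=8,interpolation=cv2.INTER_CUBIC)
o=np.zeros((360,820,3),np.uint8);o[:,:420]=b;o[:,420:]=c
cv2.imwrite("pics/packcrop.png",o[:,:800])
cv2.imwrite("pics/boxscene.png",cv2.resize(s[95:225,325:450],None,fx=4.5,fy=4.5,interpolation=cv2.INTER_CUBIC))
C=cam("top");print(proj(C,[0,0,0]),ray(C,(363,242),25),ray(C,(237,210),72))
print(ray(cam("scene"),(278,219),25))
E
```

```text
[272.84506192 437.64333235] [ 435.68341401 -199.2617343    25.        ] [499.00749206  90.60607328  72.        ]
[ 439.09190577 -201.48214257   25.        ]
```

View pics/packcrop.png

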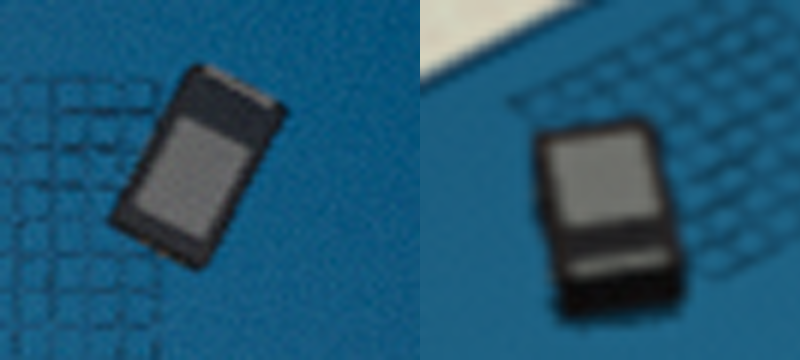

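View pics/boxtop.png

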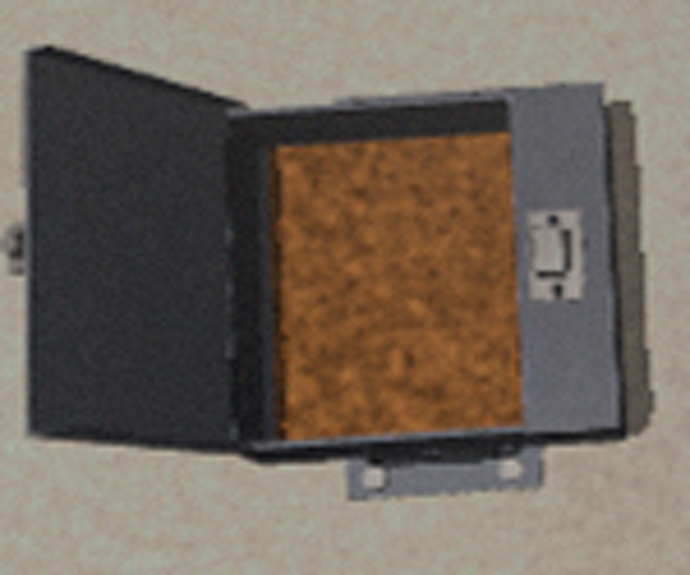

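View pics/boxscene.png

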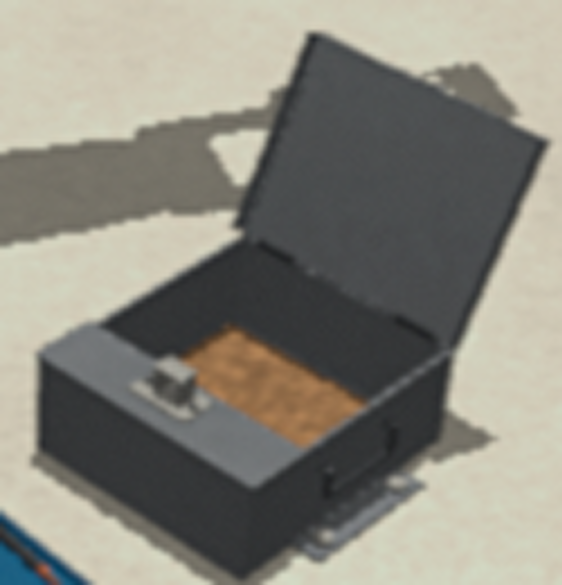

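Run:
```python
from h import *
from scipy.optimize import least_squares
C=cam("top");S=cam("scene")
t=cv2.imread("pics/top0.png")
# pack
hsv=cv2.cvtColor(t,cv2.COLOR_BGR2HSV)
m=((hsv[...,1]<140)).astype(np.uint8); w=np.zeros_like(m);w[218:268,340:390]=1;m&=w
m=cv2.morphologyEx(m,cv2.MORPH_OPEN,np.ones((3,3)))
c=max(cv2.findContours(m,0,1)[0],key=cv2.contourArea)
pts=np.array([ray(C,p[0],14)[:2] for p in c],np.float32)
r=cv2.minAreaRect(pts);print("pack",r, cv2.minAreaRect(c))
# manual corners at top z=25: crop/6+offset
pc=np.array([[195,65],[288,105],[205,270],[110,222]])/6+[330,215]-0.0
W=np.array([ray(C,p,25)[:2] for p in pc]);print(W,W.mean(0));
d=(W[0]+W[1]-W[2]-W[3])/2;print(np.linalg.norm(d),np.degrees(np.arctan2(d[1],d[0])))
# box
f=lambda a:np.array(a)/4.6+[145,150]
ob=[((604,85),(85,-96,75)),((622,432),(-85,-96,75)),((508,100),(82,-49,72)),((522,430),(-82,-49,75)),((238,103),(87,90,72)),((241,440),(-87,90,72))]
g=lambda a:np.array(a)/4.5+[325,95]
os=[((98,323),(85,-96,75)),((40,350),None)]
P=np.array([ray(C,f(u),q[2])[:2] for u,q in ob]);Q=np.array([q[:2] for u,q in ob],float)
Pm,Qm=P.mean(0),Q.mean(0)
H=((Q-Qm).T@(P-Pm));th=np.arctan2(H[0,1]-H[1,0],H[0,0]+H[1,1])
Rz=np.array([[np.cos(th),-np.sin(th)],[np.sin(th),np.cos(th)]])
o=Pm-Rz@Qm;print("box",o,np.degrees(th));print(P-(Q@Rz.T+o))
def world(q):return np.r_[Rz@np.array(q[:2])+o,q[2]]
# check in scene: 
for q in [(-85,-96,75),(-85,-96,0),(85,-96,75),(-85,94,72)]:
    print(q,(proj(S,world(q))-[325,95])*4.5)
# lid
le=[((30,50),87,C,f),((30,433),-87,C,f),((318,35),87,S,g),((548,145),-87,S,g)]
for a in np.arange(1.3,2.3,.1):
    e=[]
    for u,x,cc,ff in le:
        # inner face edge mid: d=138 at mid thickness 1.5
        y=90-138*np.cos(a)+1.5*np.sin(a); z=72+138*np.sin(a)+1.5*np.cos(a)
        e.append(proj(cc,world((x,y,z)))-ff(u))
    print(round(a,2),np.round(np.array(e).ravel(),1))
```

```text
pack ((436.7841491699219, -198.627685546875), (41.6032829284668, 76.43902587890625), 62.38325881958008) ((362.2734069824219, 242.1426544189453), (17.73169708251953, 32.14833450317383), 27.552810668945312)
[[ 473.78193019 -198.20450035]
 [ 458.53267636 -234.52670791]
 [ 393.81931003 -201.84032701]
 [ 411.85512174 -165.04238658]] [ 434.49725958 -199.90348046]
71.3683370204031 -27.47286597063793
box [504.55798077  92.95706289] 3.518943176971913
[[ 1.31984153  1.84766474]
 [-2.53956034 -1.49277444]
 [-0.50003777  3.08752618]
 [-2.3655449  -0.0625113 ]
 [-0.5892661  -1.37704716]
 [ 4.67456758 -2.00285803]]
(-85, -96, 75) [ 32.25353496 347.39961476]
(-85, -96, 0) [ 30.09520161 442.97279993]
(85, -96, 75) [242.11192932 483.31370499]
(-85, 94, 72) [244.4458397  229.35727536]
1.3 [ 47.3  -5.6  47.6  -4.1  28.2  34.1 -74.  -16.9]
1.4 [ 40.3  -5.7  40.4  -3.9  31.8  31.1 -70.5 -19.6]
1.5 [ 33.4  -5.6  33.3  -3.7  35.2  28.6 -67.1 -21.8]
1.6 [ 26.6  -5.3  26.2  -3.4  38.6  26.5 -63.7 -23.6]
1.7 [ 19.9  -4.8  19.4  -3.   41.9  24.9 -60.4 -24.9]
1.8 [ 13.6  -4.2  12.9  -2.5  44.9  23.8 -57.2 -25.8]
1.9 [  7.7  -3.4   6.7  -1.9  47.8  23.3 -54.1 -26.1]
2.0 [  2.2  -2.4   1.1  -1.3  50.5  23.2 -51.3 -26. ]
2.1 [ -2.7  -1.3  -4.   -0.7  52.9  23.6 -48.7 -25.5]
2.2 [ -7.1  -0.   -8.5  -0.   55.   24.5 -46.3 -24.5]
```

Run:
```python
from h import *
from scipy.optimize import least_squares
C=cam("top");S=cam("scene")
f=lambda a:np.array(a)/4.6+[145,150]
g=lambda a:np.array(a)/4.5+[325,95]
B=[((604,85),(85,-96,75),C,f),((622,432),(-85,-96,75),C,f),((522,430),(-82,-49,75),C,f),((238,103),(87,90,72),C,f),((241,440),(-87,90,72),C,f),
((40,352),(-85,-96,75),S,g),((252,487),(85,-96,75),S,g),((240,228),(-87,90,72),S,g),((240,575),(85,-96,0),S,g)]
L=[((30,50),87,C,f),((30,433),-87,C,f),((318,35),-87,S,g),((548,145),87,S,g)]
def res(p,full=False):
    c,s=np.cos(p[2]),np.sin(p[2]);W=lambda q:np.array([p[0]+c*q[0]-s*q[1],p[1]+s*q[0]+c*q[1],q[2]])
    e=[proj(cc,W(q))-ff(u) for u,q,cc,ff in B]
    a=p[3]
    e+=[proj(cc,W((x,90-138*np.cos(a)+1.5*np.sin(a),72+138*np.sin(a)+1.5*np.cos(a))))-ff(u) for u,x,cc,ff in L]
    return np.ravel(e)
s=least_squares(res,[504,93,.06,2.0],loss="soft_l1");print(s.x,np.degrees(s.x[2]));print(np.round(res(s.x).reshape(-1,2),1))
M=R.from_euler("xyz",env.state()["ee_rot"],degrees=True).as_matrix();print(np.round(M,3))
```

```text
[5.05111976e+02 9.32054991e+01 7.51039578e-02 2.03288778e+00] 4.3031398081093215
[[ 0.2 -0.2]
 [-0.2 -2. ]
 [ 0.4 -1.6]
 [-1.2  0.1]
 [-0.6  2.3]
 [-1.5 -0.6]
 [-1.3 -0.7]
 [-0.8  0.6]
 [-0.9  1.4]
 [-0.2 -1.3]
 [-0.2 -0.4]
 [ 0.  -1.5]
 [ 0.  -1.6]]
[[-0.001  0.437  0.9  ]
 [-0.001  0.9   -0.437]
 [-1.    -0.001 -0.   ]]
```

Request:
{"method": "jog_arm", "body": {
  "plan": [0,-1.5,1.3,0,0,-2.8,2.4,0,0,-2.8,2.4,0,0,-2.8,2.4,0,0,-2.8,2.4,0,0,-2.8,2.4,0,0,-2.8,2.4,0,0,-2.8,2.4,0,0,-2.8,2.4,0,0,-2.8,2.4,0,0,-2.8,2.4,0,0,-2.8,2.4,0],
  "claw": 9.1
}}

```text
time_s: 1.15
ee_pos: [359.1, 104.1, 239.0]
ee_rot: [46.9, 90.0, 21.0]
force: [0.8, 0.0, -0.1]
gripper_width: 91.1
```

Request:
{"method": "jog_arm", "body": {
  "plan": [0,-2.8,2.4,0.27,0,-2.8,2.4,0,0,-2.8,2.4,0,0,-2.8,2.4,0,0,-2.8,2.4,0,0,-2.8,2.4,0,0,-2.8,2.4,0,0,-2.8,2.0,0,0,-1.7,1.5,0,0,0,0,0,0,0,0,0]
}}

```text
time_s: 2.07
ee_pos: [428.8, -202.2, 238.4]
ee_rot: [163.2, 89.9, 135.6]
force: [-0.1, -0.6, -0.6]
gripper_width: 90.8
```

```bash
cat >> h.py <<'E'
def delta(x,y,z,yaw=None):
    "shift in tool axes (cm) and turn units from measured pose to TCP target"
    s=env.state();M=R.from_euler("xyz",s["ee_rot"],degrees=True).as_matrix()
    d=M.T@(np.array([x,y,z])-s["ee_pos"])/10
    yw=np.degrees(np.arctan2(M[1,1],M[0,1]))
    print("pos",np.round(s["ee_pos"],1),"yaw_y",round(yw,2),"force",np.round(s["force"],1),"w",round(s["gripper_width"],1),"t",round(s["time_s"],2))
    print("tool shift cm",np.round(d,2),"turn",None if yaw is None else round(-(yaw-yw)/6,2))
E
python3 - <<'E'
from h import *
st=env.state();im=env.grab_frame("wrist")
cv2.imwrite("pics/w1.png",im[:,:,::-1])
delta(436,-199.5,100,62.5)
print(proj(cam("wrist",st),[436,-199.5,25]))
E
```

```text
pos [ 428.5 -201.3  238.4] yaw_y 62.44 force [-0.3  0.  -0.5] w 90.9 t 2.12
tool shift cm [13.84  0.49  0.6 ] turn -0.01
[329.11564075 179.07974978]
```

View pics/w1.png

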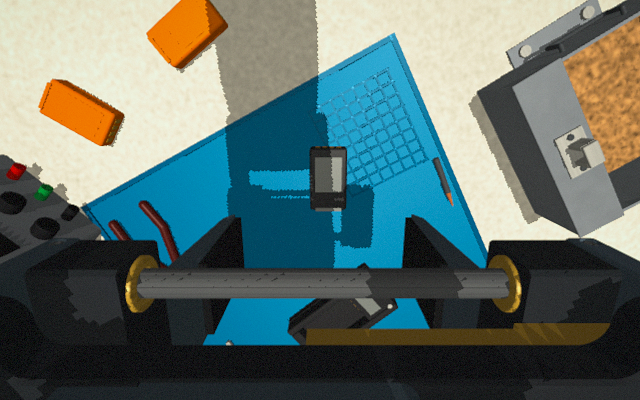

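Wrist view: the pack is at (328,179), which matches the prediction of (329,179), and square to the jaws. Descending.

Request:
{"method": "jog_arm", "body": {
  "plan": [1,0.25,0.3,0,2,0.24,0.3,0,3,0,0,0,3,0,0,0,3,0,0,0,2,0,0,0,1.5,0,0,0,0,0,0,0,0,0,0,0]
}}

```text
time_s: 2.87
ee_pos: [436.1, -198.5, 83.3]
ee_rot: [175.0, 89.9, 147.6]
force: [0.2, -0.4, -0.5]
gripper_width: 91.1
```

Run:
```python
from h import *
st=env.state();im=env.grab_frame("wrist")
cv2.imwrite("pics/w2.png",im[:,:,::-1])
delta(436,-199.5,30.5,62.5)
print(proj(cam("wrist",st),[436,-199.5,25]))
```

```text
pos [ 436.9 -199.1   84.3] yaw_y 62.57 force [ 0.5 -0.5  1.5] w 91.1 t 2.92
tool shift cm [ 5.38 -0.08 -0.07] turn 0.01
[323.44566784 222.81770189]
```

View pics/w2.png

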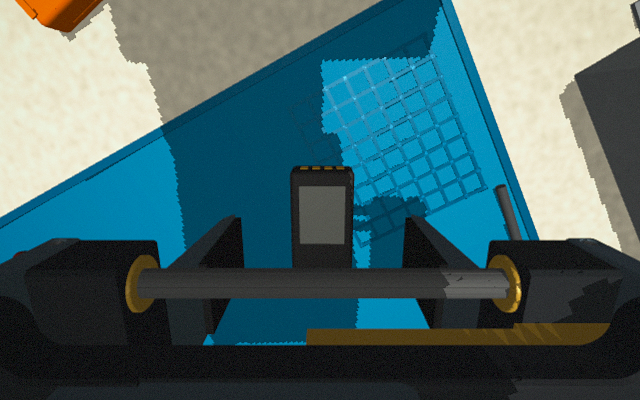

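Pack centred between the jaws (column 322), brass contacts visible at (322,168). Down and grip.

Request:
{"method": "jog_arm", "body": {
  "plan": [1.8,-0.08,-0.07,0,1.6,0,0,0,1.1,0,0,0,0.6,0,0,0,0.2,0,0,0,0,0,0,0,0,0,0,0]
}}

```text
time_s: 3.5
ee_pos: [436.3, -200.5, 31.8]
ee_rot: [3.9, 89.9, -23.6]
force: [0.5, 0.3, 0.2]
gripper_width: 90.8
```

Request:
{"method": "jog_arm", "body": {
  "plan": [0,0,0,0,0,0,0,0,0,0,0,0,0,0,0,0,0,0,0,0,0,0,0,0,0,0,0,0,0,0,0,0],
  "claw": 3.6,
  "newtons": 20
}}

```text
time_s: 4.17
ee_pos: [435.6, -200.2, 30.9]
ee_rot: [116.2, 90.0, 88.7]
force: [0.5, 0.3, 0.3]
gripper_width: 41.8
```

Request:
{"method": "jog_arm", "body": {
  "plan": [-0.5,0,0,0,-1.5,0,0,0,-2,0,0,0,-2.5,0,0,0,-2.5,0,0,0,-2.5,0,0,0,-2,0,0,0,-1.5,0,0,0,0,0,0,0]
}}

```text
time_s: 4.92
ee_pos: [437.1, -201.0, 184.1]
ee_rot: [2.0, 89.6, -25.5]
force: [0.4, -1.1, -2.3]
gripper_width: 41.6
```

Run:
```python
from h import *
delta(504.8,96,180,4.3)
```

```text
pos [ 437.1 -201.   184.1] yaw_y 62.5 force [ 0.4 -1.1 -2.3] w 41.6 t 4.92
tool shift cm [ 0.36 29.47 -7.71] turn 9.7
```

Request:
{"method": "jog_arm", "body": {
  "plan": [0,1.2,-0.3,0,0,2.4,-0.65,0,0,2.9,-0.76,0,0,2.9,-0.76,0,0,2.9,-0.76,0,0,2.9,-0.76,0,0,2.9,-0.76,0,0,2.9,-0.76,0,0,2.9,-0.76,0,0,2.9,-0.76,0,0,1.9,-0.48,0,0,0.8,-0.2,0]
}}

```text
time_s: 5.92
ee_pos: [503.2, 99.4, 179.6]
ee_rot: [-169.3, 89.9, 163.3]
force: [-0.1, -0.0, -2.3]
gripper_width: 42.0
```

Request:
{"method": "jog_arm", "body": {
  "plan": [0,0,0,0.6,0,0,0,1.1,0,0,0,1.1,0,0,0,1.1,0,0,0,1.1,0,0,0,1.1,0,0,0,1.1,0,0,0,1.1,0,0,0,0.9,0,0,0,0.5,0,0,0,0,0,0,0,0]
}}

```text
time_s: 6.92
ee_pos: [502.9, 96.4, 180.2]
ee_rot: [-77.8, 89.9, -163.4]
force: [-0.0, 0.5, -2.6]
gripper_width: 41.9
```

Run:
```python
from h import *
st=env.state();im=env.grab_frame("wrist")
cv2.imwrite("pics/w3.png",im[:,:,::-1])
delta(504.8,96,36.5,4.3)
C=cam("wrist",st)
c,s=np.cos(.075),np.sin(.075)
for q in [(0,-67,96),(-82,-49,72),(82,-49,72),(82,-96,75),(-82,91,72),(82,91,72)]: print(q,proj(C,[505.1+c*q[0]-s*q[1],93.2+s*q[0]+c*q[1],q[2]]))
```

```text
pos [503.   96.5 180.3] yaw_y 4.35 force [ 0.5 -1.4 -2. ] w 41.7 t 6.97
tool shift cm [14.38  0.2   0.06] turn 0.01
(0, -67, 96) [325.331875   292.74886617]
(-82, -49, 72) [229.41255994 258.33456517]
(82, -49, 72) [421.16197859 258.77620892]
(82, -96, 75) [417.72888775 308.69250653]
(-82, 91, 72) [215.07749985  85.86733448]
(82, 91, 72) [436.90941531  86.2190439 ]
```

View pics/w3.png

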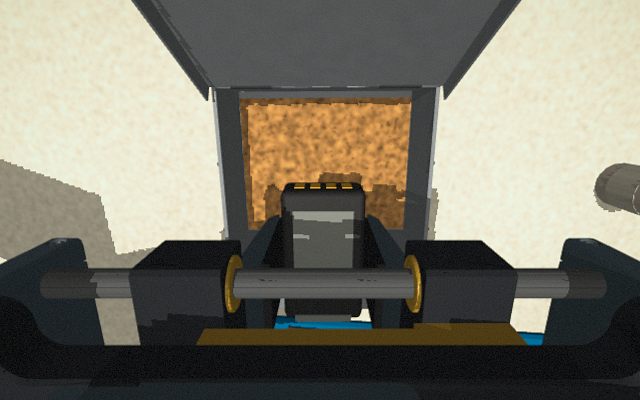

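Box model agrees with the wrist view (rear rim corners seen at (213,87) and (438,87), predicted (215,86) and (437,86)). Lowering.

Request:
{"method": "jog_arm", "body": {
  "plan": [0.8,0.1,0.05,0,1.6,0.1,0,0,2.2,0,0,0,2.2,0,0,0,2.2,0,0,0,1.9,0,0,0,1.4,0,0,0,0.8,0,0,0,0.5,0,0,0,0.2,0,0,0,0,0,0,0]
}}

```text
time_s: 7.88
ee_pos: [505.7, 96.7, 42.9]
ee_rot: [108.1, 90.0, 22.4]
force: [0.3, 0.7, -1.2]
gripper_width: 41.8
```

Request:
{"method": "jog_arm", "body": {
  "plan": [0.1,0,0,0,0.1,0,0,0,0.1,0,0,0,0.05,0,0,0,0,0,0,0,0,0,0,0]
}}

```text
time_s: 8.38
ee_pos: [505.5, 96.7, 39.6]
ee_rot: [112.6, 90.0, 26.9]
force: [-0.2, 0.6, -2.2]
gripper_width: 42.0
```

Request:
{"method": "jog_arm", "body": {
  "plan": [0.1,0,0,0,0.1,0,0,0,0.1,0,0,0,0.05,0,0,0,0,0,0,0,0,0,0,0]
}}

```text
time_s: 8.88
ee_pos: [505.5, 96.7, 35.9]
ee_rot: [-142.0, 90.0, 132.3]
force: [0.1, 0.9, -1.0]
gripper_width: 42.1
```

Request:
{"method": "jog_arm", "body": {
  "plan": [0.05,0,0,0,0.05,0,0,0,0,0,0,0,0,0,0,0]
}}

```text
time_s: 9.22
ee_pos: [505.5, 96.6, 34.9]
ee_rot: [-120.8, 90.0, 153.5]
force: [-0.4, 0.1, -0.9]
gripper_width: 41.9
```

Request:
{"method": "jog_arm", "body": {
  "plan": [0.05,0,0,0,0.05,0,0,0,0,0,0,0,0,0,0,0]
}}

```text
time_s: 9.55
ee_pos: [505.5, 96.6, 33.9]
ee_rot: [146.5, 90.0, 60.8]
force: [-0.7, -0.4, -2.0]
gripper_width: 42.0
```

Request:
{"method": "jog_arm", "body": {
  "plan": [0.05,0,0,0,0,0,0,0,0,0,0,0]
}}

```text
time_s: 9.8
ee_pos: [505.5, 96.6, 33.9]
ee_rot: [110.1, 90.0, 24.3]
force: [-2.3, -0.7, 4.7]
gripper_width: 41.8
```

Floor contact (force went from −2 to +5 N). Release and retreat.

Request:
{"method": "jog_arm", "body": {
  "plan": [0,0,0,0,0,0,0,0,0,0,0,0,0,0,0,0,0,0,0,0],
  "claw": 7
}}

```text
time_s: 10.22
ee_pos: [505.5, 96.7, 33.3]
ee_rot: [139.6, 90.0, 53.9]
force: [-0.6, -0.1, -0.4]
gripper_width: 69.4
```

Request:
{"method": "jog_arm", "body": {
  "plan": [-0.6,0,0,0,-1.5,0,0,0,-2.5,0,0,0,-3,0,0,0,-3,0,0,0,-3,0,0,0,-3,0,0,0,-3,0,0,0,-2,0,0,0,-1,0,0,0,0,0,0,0]
}}

```text
time_s: 11.13
ee_pos: [506.5, 96.8, 262.0]
ee_rot: [96.4, 89.7, 10.7]
force: [0.6, 0.8, -0.1]
gripper_width: 70.2
```

```bash
cat >> h.py <<'E'
def box(q,a=.0751):
    c,s=np.cos(a),np.sin(a); return np.array([505.1+c*q[0]-s*q[1],93.2+s*q[0]+c*q[1],q[2]])
E
python3 - <<'E'
from h import *
st=env.state();im=env.grab_frame("wrist")
cv2.imwrite("pics/w4.png",im[:,:,::-1])
delta(*box((-52,190,255)),4.3)
E
```

```text
pos [505.6  96.6 259.9] yaw_y 4.3 force [ 0.1  0.2 -0.2] w 69.9 t 11.18
tool shift cm [  0.49  -5.27 -18.66] turn -0.0
```

View pics/w4.png

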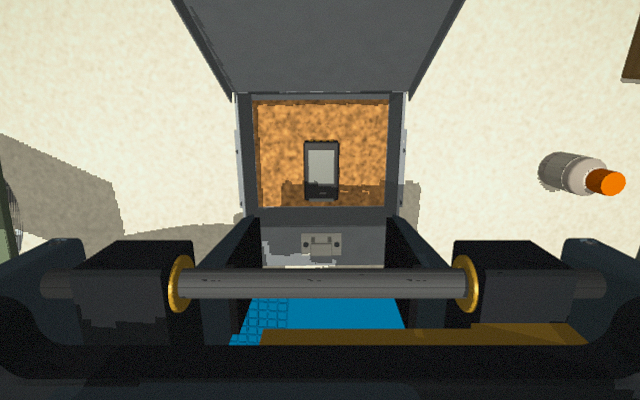

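Pack lies flat in the box at (321,171). Closing the fingers and going behind the lid.

Request:
{"method": "jog_arm", "body": {
  "plan": [0,-0.3,-1.0,0,0,-0.6,-2,0,0,-0.6,-2.2,0,0,-0.6,-2.2,0,0,-0.6,-2.2,0,0,-0.6,-2.2,0,0,-0.6,-2.2,0,0,-0.6,-2.2,0,0,-0.5,-1.5,0,0,-0.3,-1.0,0,0,0,0,0,0,0,0,0],
  "claw": 0
}}

```text
time_s: 12.18
ee_pos: [438.0, 279.1, 258.3]
ee_rot: [-52.5, 89.9, -138.2]
force: [0.3, 0.5, 0.2]
gripper_width: 0.5
```

Run:
```python
from h import *
delta(*box((-52,190,185)),4.3)
cv2.imwrite("pics/s5.png",env.grab_frame("scene")[:,:,::-1])
```

```text
pos [438.  279.1 258.3] yaw_y 4.36 force [0.3 0.5 0.2] w 0.5 t 12.18
tool shift cm [7.33 0.11 0.03] turn 0.01
```

View pics/s5.png

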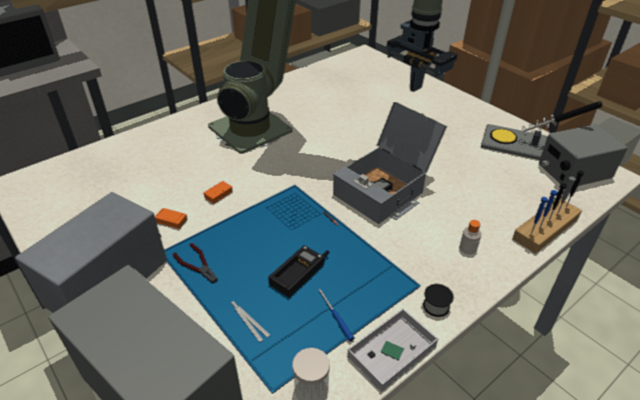

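Request:
{"method": "jog_arm", "body": {
  "plan": [1,0,0,0,2,0.1,0,0,2.2,0,0,0,1.5,0,0,0,0.6,0,0.5,0,0,0,1,0,0,0,1,0,0,0,0.8,0,0,0,0.8,0,0,0,0.8,0,0,0,0,0]
}}

```text
time_s: 13.15
ee_pos: [445.0, 229.9, 188.9]
ee_rot: [119.9, 89.6, 34.1]
force: [-0.4, 2.3, 1.2]
gripper_width: 0.3
```

Run:
```python
from h import *
a=np.radians(np.linspace(90,0,19)); r=np.linspace(88,112,19)
Y=90-r*np.cos(a)+3*np.sin(a)+16; Z=72+r*np.sin(a)+3*np.cos(a)+25
print(Y[0],Z[0]); 
for i in range(18): print(i,"tx",round(-(Z[i+1]-Z[i])/10,2),"tz",round(-(Y[i+1]-Y[i])/10,2),"->",round(Y[i+1],1),round(Z[i+1],1))
delta(*box((-52,Y[0],Z[0])),4.3)
cv2.imwrite("pics/s6.png",env.grab_frame("scene")[:,:,::-1][40:240,300:500].repeat(3,0).repeat(3,1))
```

```text
109.0 185.0
0 tx -0.13 tz 0.78 -> 101.2 186.3
1 tx -0.06 tz 0.8 -> 93.2 186.8
2 tx 0.02 tz 0.81 -> 85.1 186.6
3 tx 0.09 tz 0.82 -> 76.9 185.7
4 tx 0.17 tz 0.82 -> 68.7 184.1
5 tx 0.24 tz 0.81 -> 60.6 181.6
6 tx 0.32 tz 0.8 -> 52.6 178.5
7 tx 0.39 tz 0.78 -> 44.9 174.5
8 tx 0.47 tz 0.75 -> 37.4 169.8
9 tx 0.54 tz 0.71 -> 30.3 164.4
10 tx 0.61 tz 0.67 -> 23.6 158.3
11 tx 0.67 tz 0.62 -> 17.4 151.6
12 tx 0.74 tz 0.56 -> 11.8 144.2
13 tx 0.79 tz 0.5 -> 6.8 136.3
14 tx 0.85 tz 0.43 -> 2.5 127.9
15 tx 0.89 tz 0.36 -> -1.2 118.9
16 tx 0.93 tz 0.28 -> -4.0 109.6
17 tx 0.96 tz 0.2 -> -6.0 100.0
pos [445.  229.9 188.9] yaw_y 4.18 force [-0.4  2.3  1.2] w 0.3 t 13.15
tool shift cm [ 0.38 -0.22  3.19] turn -0.02
```

View pics/s6.png

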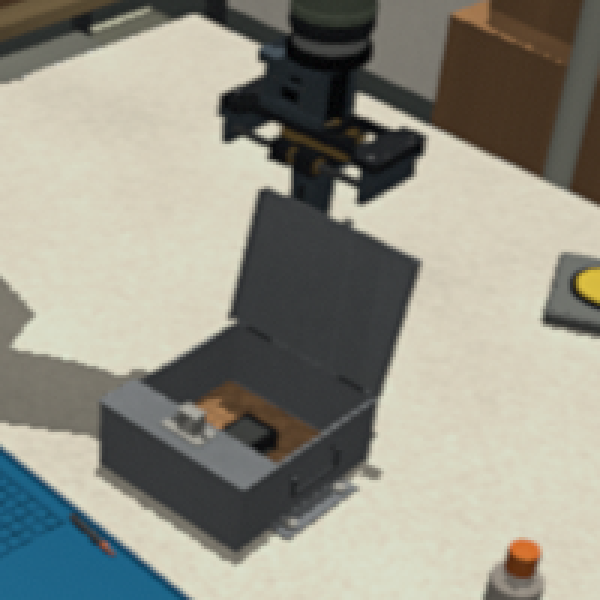

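The lid is being pushed at its free edge (force about 2 N) and the pack is visible inside. Continue the swing.

Request:
{"method": "jog_arm", "body": {
  "plan": [0.1,-0.1,0.8,0,0.1,-0.1,0.8,0,0.1,0,0.8,0,0.1,0,0.8,0,-0.13,0,0.78,0,-0.06,0,0.8,0,0.02,0,0.81,0,0.09,0,0.82,0,0.17,0,0.82,0,0,0,0,0]
}}

```text
time_s: 14.03
ee_pos: [446.3, 156.8, 181.0]
ee_rot: [-68.6, 89.9, -154.4]
force: [0.2, 0.5, -0.0]
gripper_width: 0.3
```

Run:
```python
from h import *
delta(*box((-52,68.7,184.1)),4.3)
```

```text
pos [446.3 156.8 181. ] yaw_y 4.22 force [ 0.2  0.5 -0. ] w 0.3 t 14.03
tool shift cm [-0.31  0.18 -0.09] turn -0.01
```

Request:
{"method": "jog_arm", "body": {
  "plan": [0.1,0,0.8,0,0.25,0,0.8,0,0.35,0,0.78,0,0.45,0,0.75,0,0.54,0,0.71,0,0.61,0,0.67,0,0.67,0,0.62,0,0.74,0,0.56,0,0,0,0,0]
}}

```text
time_s: 14.78
ee_pos: [450.0, 99.6, 142.7]
ee_rot: [-57.7, 89.8, -143.4]
force: [0.4, -0.0, 0.1]
gripper_width: 0.6
```

Run:
```python
from h import *
delta(*box((-52,11.8,144.2)),4.3)
cv2.imwrite("pics/s7.png",env.grab_frame("scene")[:,:,::-1][40:240,300:500].repeat(3,0).repeat(3,1))
```

```text
pos [450.   99.6 142.7] yaw_y 4.28 force [ 0.4 -0.   0.1] w 0.6 t 14.78
tool shift cm [-0.15  0.25 -0.13] turn -0.0
```

View pics/s7.png

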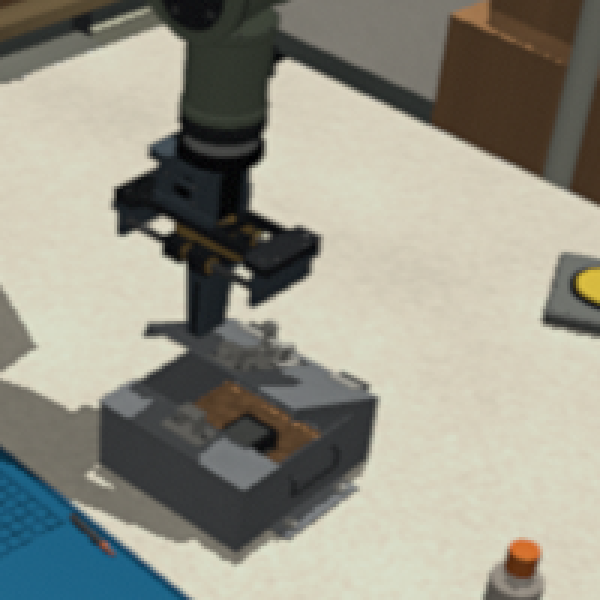

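The lid is at about 30°, following the finger, and its fittings at (265,345) are clear of it. Continue down.

Request:
{"method": "jog_arm", "body": {
  "plan": [0.7,0,0.45,0,0.85,0,0.43,0,0.89,0,0.36,0,0.8,0,0.25,0,0.5,0,0.1,0,0.2,0,0,0,0.2,0,0,0,0,0,0,0]
}}

```text
time_s: 15.5
ee_pos: [451.8, 85.3, 102.6]
ee_rot: [-74.3, 89.9, -160.0]
force: [0.2, 0.3, 0.4]
gripper_width: 0.6
```

Request:
{"method": "jog_arm", "body": {
  "plan": [0.1,0,0,0,0.1,0,0,0,0,0,0,0]
}}

```text
time_s: 15.75
ee_pos: [452.1, 85.5, 101.1]
ee_rot: [72.2, 90.0, -13.4]
force: [0.1, 0.1, 0.6]
gripper_width: 0.2
```

Request:
{"method": "jog_arm", "body": {
  "plan": [0.1,0,0,0,0.1,0,0,0,0.05,0,0,0]
}}

```text
time_s: 16.0
ee_pos: [452.2, 85.6, 100.1]
ee_rot: [98.9, 90.0, 13.2]
force: [-5.3, -1.3, 19.8]
gripper_width: 0.0
```

Request:
{"method": "jog_arm", "body": {
  "plan": [0.1,0,0,0,0.05,0,0,0,0,0,0,0]
}}

```text
time_s: 16.25
ee_pos: [452.2, 85.6, 100.1]
ee_rot: [98.0, 89.9, 12.3]
force: [-8.3, -0.4, 26.5]
gripper_width: 0.4
```

Hard stop at tip z = 75 mm with 26 N, so the lid is shut. Lift off, move behind the knob and look.

Request:
{"method": "jog_arm", "body": {
  "plan": [-0.5,0,0,0,-1.5,0,0,0,-2,0,0,0,-2,0,0,0,-1.5,0,-1,0,-1,0.5,-1.5,0,0,0.9,-1.5,0,0,1,-1,0,0,1,-0.7,0,0,1,-0.3,0,0,0.5,0,0,0,0,0,0]
}}

```text
time_s: 17.25
ee_pos: [497.7, 148.8, 181.3]
ee_rot: [-54.6, 90.0, -140.3]
force: [0.3, -0.3, -0.5]
gripper_width: 0.6
```

Run:
```python
from h import *
st=env.state()
im=env.grab_frame("wrist")[:,:,::-1];cv2.imwrite("pics/w8.png",im)
delta(*box((0,58,125)),4.3)
print(proj(cam("wrist",st),box((0,18,107))),proj(cam("top"),box((0,18,107))),proj(cam("scene"),box((0,18,107))))
t=env.grab_frame("top")[:,:,::-1][160:270,190:290].repeat(4,0).repeat(4,1)
s=env.grab_frame("scene")[:,:,::-1][130:240,320:420].repeat(4,0).repeat(4,1)
cv2.imwrite("pics/ts8.png",np.hstack([t[:440,:400],s[:440,:400]]))
```

```text
pos [496.8 148.6 181.3] yaw_y 4.27 force [-0.6  0.  -0.6] w 0.6 t 17.3
tool shift cm [ 5.63  0.42 -0.22] turn -0.01
[327.21695255 261.77817416] [225.39618967 204.98310071] [384.94784778 159.43085955]
```

View pics/w8.png

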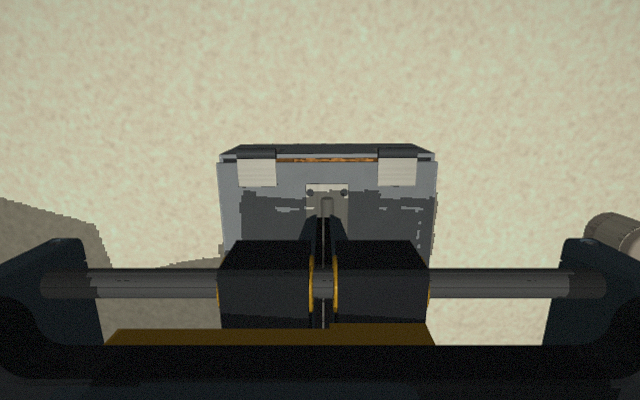

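View pics/ts8.png

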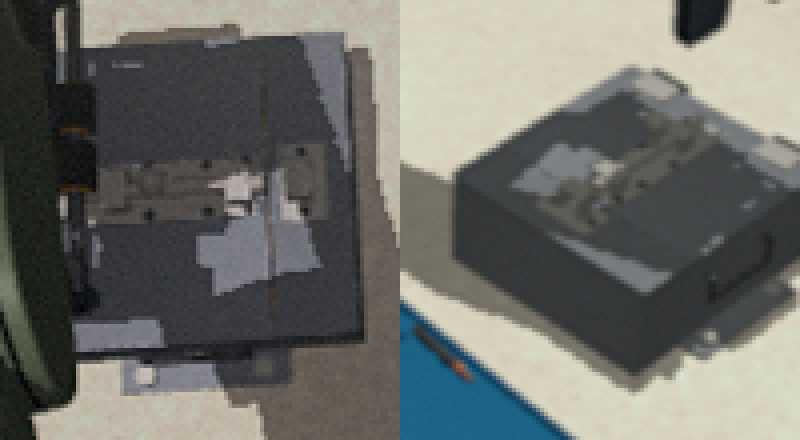

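The lid looks flush in both views. The knob is at about (227,205) in the top picture, close to the predicted (225,205). Descend behind it and push.

Request:
{"method": "jog_arm", "body": {
  "plan": [1,0.2,-0.1,0,1.5,0.2,-0.1,0,1.5,0,0,0,1.2,0,0,0,0.4,0,0,0,0,0,0,0]
}}

```text
time_s: 17.9
ee_pos: [499.3, 150.9, 124.7]
ee_rot: [-79.5, 89.8, -165.3]
force: [0.3, -0.6, 0.6]
gripper_width: -0.0
```

Request:
{"method": "jog_arm", "body": {
  "plan": [0,0,0.4,0,0,0,0.4,0,0,0,0.4,0,0,0,0.4,0,0,0,0.4,0,0,0,0.3,0,0,0,0.3,0,0,0,0,0]
}}

```text
time_s: 18.57
ee_pos: [502.6, 125.2, 126.3]
ee_rot: [125.4, 89.9, 39.7]
force: [0.5, 1.6, 0.1]
gripper_width: 0.5
```

Run:
```python
from h import *
delta(*box((0,2,124)),4.3)
```

```text
pos [502.6 125.2 126.3] yaw_y 4.26 force [0.5 1.6 0.1] w 0.5 t 18.57
tool shift cm [0.23 0.02 3.01] turn -0.01
```

Request:
{"method": "jog_arm", "body": {
  "plan": [0.1,0,0.3,0,0.05,0,0.4,0,0,0,0.4,0,0,0,0.4,0,0,0,0.4,0,0,0,0.3,0,0,0,0.2,0,0,0,0.1,0,0,0,0,0]
}}

```text
time_s: 19.32
ee_pos: [504.5, 100.1, 124.6]
ee_rot: [72.9, 90.0, -12.8]
force: [0.5, 1.9, 0.8]
gripper_width: 0.4
```

Request:
{"method": "jog_arm", "body": {
  "plan": [0,0,0.1,0,0,0,0.1,0,0,0,0.1,0,0,0,0,0]
}}

```text
time_s: 19.65
ee_pos: [504.6, 97.4, 124.6]
ee_rot: [92.9, 90.0, 7.2]
force: [2.4, 3.2, 0.8]
gripper_width: 0.2
```

Run:
```python
from h import *
delta(*box((0,2,124)),4.3)
```

```text
pos [504.6  97.4 124.6] yaw_y 4.3 force [2.4 3.2 0.8] w 0.2 t 19.65
tool shift cm [0.06 0.02 0.22] turn -0.0
```

Request:
{"method": "jog_arm", "body": {
  "plan": [0,0,0.1,0,0,0,0.1,0,0,0,0,0]
}}

```text
time_s: 19.9
ee_pos: [504.8, 96.0, 124.7]
ee_rot: [156.4, 89.9, 70.6]
force: [2.0, 5.2, 1.7]
gripper_width: 0.6
```

Request:
{"method": "jog_arm", "body": {
  "plan": [0,0,0.1,0,0,0,0.1,0,0,0,0,0]
}}

```text
time_s: 20.15
ee_pos: [504.8, 95.6, 124.7]
ee_rot: [171.0, 89.7, 85.2]
force: [1.3, 10.2, 2.2]
gripper_width: 0.5
```

Request:
{"method": "jog_arm", "body": {
  "plan": [0,0,0.1,0,0,0,0.1,0,0,0,0,0]
}}

```text
time_s: 20.4
ee_pos: [504.9, 95.3, 124.8]
ee_rot: [173.5, 89.5, 87.6]
force: [0.9, 16.1, 1.1]
gripper_width: 0.6
```

Request:
{"method": "jog_arm", "body": {
  "plan": [0,0,0.1,0,0,0,0,0]
}}

```text
time_s: 20.57
ee_pos: [504.9, 95.2, 124.8]
ee_rot: [173.8, 89.4, 87.9]
force: [0.1, 18.6, 0.6]
gripper_width: 0.3
```

Hard stop at about 40 mm of travel (19 N with no further motion). Back off, lift clear and check.

Request:
{"method": "jog_arm", "body": {
  "plan": [0,0,-0.5,0,0,0,-1,0,-1,0,-1,0,-2,0,0,0,-3,0,0,0,-3,0,0,0,-3,-1,-2,0,0,-2,-3,0,0,-2,-3,0,0,-2,-3,0,0,-2,-3,0,0,0,0,0]
}}

```text
time_s: 21.57
ee_pos: [398.4, 250.9, 243.9]
ee_rot: [-86.7, 89.7, -172.2]
force: [0.3, -0.2, -0.2]
gripper_width: 0.7
```

Run:
```python
from h import *
st=env.state();print(np.round(st["ee_pos"]),np.round(st["force"],1))
for n,q in (("knob",(0,-22,107)),("tip",(0,-82,85)),("keeper",(0,-67,85))): print(n,proj(cam("top"),box(q))-[190,160],proj(cam("scene"),box(q))-[320,130])
T=env.grab_frame("top")[:,:,::-1];S=env.grab_frame("scene")[:,:,::-1]
cv2.imwrite("pics/t9.png",T)
t=cv2.resize(T[160:270,190:290],None,fx=4,fy=4);s=cv2.resize(S[130:240,320:420],None,fx=4,fy=4)
cv2.imwrite("pics/ts9.png",np.hstack([t,s]))
cv2.imwrite("pics/w9.png",env.grab_frame("wrist")[:,:,::-1])
```

```text
[398. 251. 244.] [ 0.3 -0.2 -0.2]
knob [53.59497696 43.9086001 ] [55.02201231 35.56721314]
tip [81.65783541 44.14220021] [39.10073294 51.78068852]
keeper [74.97910098 44.53703396] [42.99811302 49.33422808]
```

View pics/ts9.png

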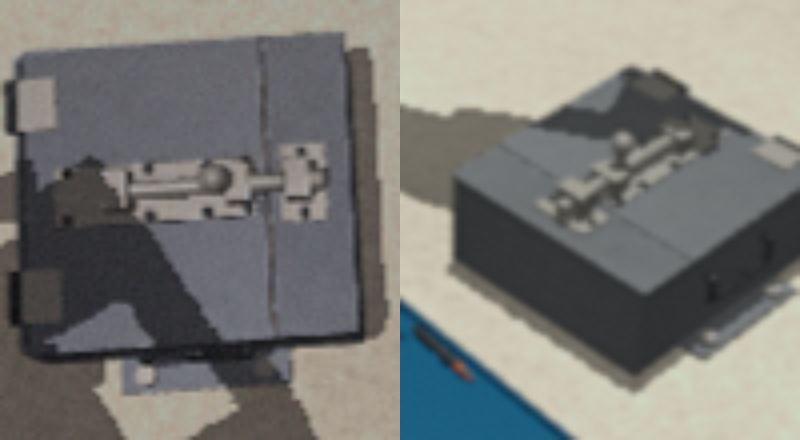

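View pics/w9.png

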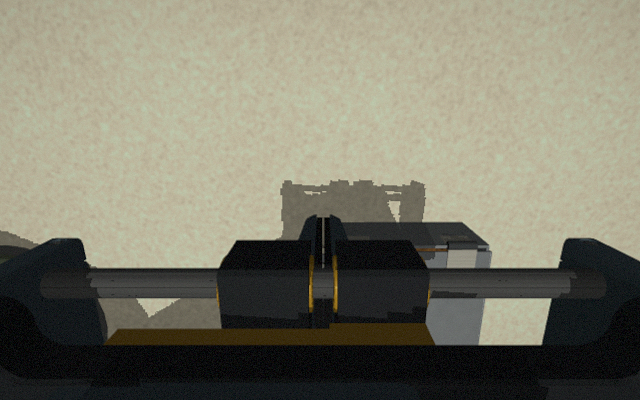

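View pics/t9.png

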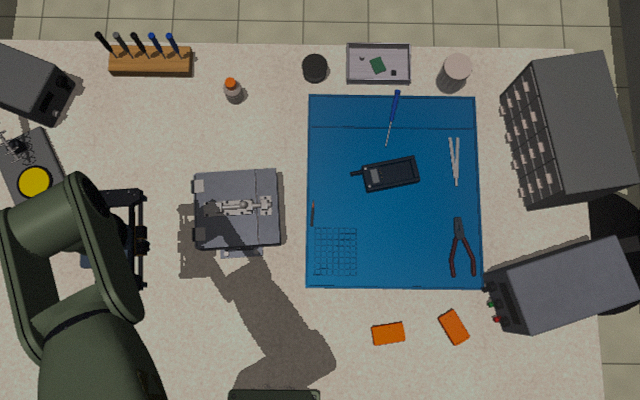

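Knob at crop (215,180), which is (53.8,45) against (53.6,43.9) predicted for fully home. The rod tip is through the keeper at (325,180), the lid is flush with the rail and the bystanders are unmoved. Handing in.

```bash
python3 -c "
from workcell import env
print(env.job_done(), env.state()['time_s'])"
```

```text
the job is handed in; nothing more can be done
the job is handed in; nothing more can be done
```

The battery pack is lying flat in the steel box, the lid is shut, and the bolt is fully home in its keeper. I handed the job in at about 21.7 s.

- **Pack:** I lowered it until it touched the floor of the box (the force rose to about 5 N), then released it. A wrist picture afterwards showed it flat inside.
- **Lid:** I swung it down with closed fingers and pressed until it stopped hard, with the fingertips at 75 mm and 26 N. The top and scene pictures show it flush with the rail.
- **Bolt:** I pushed the knob until it stopped hard at about 40 mm of travel, with 19 N. In the top picture the knob sits within about 1 pixel of its fully home position, and the rod is through the keeper.
- **Other things:** the last top picture shows the bystanders where they were. The arm stands clear and reads no contact force.

None of the checks failed. The only disagreement was small: before the bolt was pushed, the knob appeared about 2 pixels (roughly 6 mm) from where I predicted. It didn't affect the push.

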